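Ring-down check of a flexure-pivot swing arm with a hand probe

TASK

Take the hand probe out of its block and with its steel nose push the fixture's swing arm about 20 degrees to one side (never as far as the end stops), then let it go so that it swings freely. As it swings, keep the nose tip above the copper disc's top face, about 20 mm over it and never touching it, for 9 seconds without a break while the arm is still swinging well. Then raise the probe well clear, about 100 mm above the disc, and finish while still holding it there upright in the gripper; touch the fixture with nothing but the probe, and leave the tray, spool and screwdriver where they are.

Things in the scene. Friction and masses are not known exactly. Their poses are not given: they have to be found in the camera images.
- fixture: fixed test fixture: grey base plate 130 x 120 x 24 mm with a column that carries the swing arm on a vertical flexure pivot. Origin: centre of the base's underside, on the pivot axis; its x axis points from disc to pivot when the arm is at rest. Two stop pins stand beside the column.
- swing (a joint): swing arm's angle about the vertical pivot, rad; 0 at rest, positive counter-clockwise from above (disc moves to the fixture's -y); stops at -0.7 and 0.7. Nominal inertia 0.0208 kg m2 (varies x0.75 to 1.3), centring spring 0.053 N m/rad, damping 0.001 N m s/rad: period about 3.9 s (3.4 to 4.5), dies away to 37 per cent in about 40 s. About 0.2 N at the bar holds it 0.4 rad aside.
- pivot (a point): on the pivot axis at the arm's underside, 60 mm above the bench. Arm: flat-sided aluminium bar 24 mm wide, 20 mm high (60 to 80 mm above the bench), reaching 220 mm out along the fixture's -x at rest; hub of 30 mm radius up to 96 mm; brass counterweight of 28 mm radius centred 65 mm behind the pivot, up to 85 mm. Total 1.55 kg.
- disc_top (a point): centre of the top face of the copper disc on the arm's outer end, 100 mm above the bench and 200 mm from the pivot axis; the disc is 48 mm across and 20 mm high, standing on the bar; the point turns with the arm, z up
- probe: loose hand probe, 0.12 kg, upright, 144 mm long. Origin: centre of its flat lower tip; z along the probe, up through the handle. Round steel nose 14 mm thick from 0 to 60 mm, collar to 66 mm, grey square handle 22 x 22 mm (sides along x and y) from 66 to 136 mm, then a small stub. At first it stands in the block's hole, tip 10 mm above the bench, its axes along the block's.
- probe_block: fixed bare-metal block 70 x 70 x 45 mm with one round hole of 17 mm diameter in its centre, 35 mm deep, in which the probe stands. Origin: centre of its underside; x and y along its sides. It may be on the left or on the right of the fixture.
- parts_tray: loose white parts tray 90 x 90 x 35 mm with four compartments, origin centre of its underside; a bystander, on the other side from the probe block
- spool: loose orange spool of copper wire, 60 mm diameter, 30 mm high, standing flat, origin centre of its underside; a bystander
- screwdriver: loose screwdriver lying on the bench, 190 mm long along its x axis; a bystander
Things that resemble listed ones, but are neither listed nor needed, are in the scene too. What is shaped like the probe but green is not meant.

How it is judged:
On the way, in this order (a step that is already met when the one before it is completed fails the run):
1. the probe is out of its block, tip more than 60 mm above the bench (height (world z) of probe above 0.06 m), for 0.1 s.
2. the probe pushes the swing arm aside by 0.15 rad or more, with its nose against the arm ((value of joint swing above 0.15 rad or value of joint swing below -0.15 rad) and contact force between probe and fixture above 0.01 N).
3. for 9 s on end the tip stays within 24 mm of the disc's axis, 4 to 40 mm above it, not touching, and the arm is at all times over 0.14 rad aside or faster than 0.2 rad/s (horizontal distance between probe and disc_top below 0.024 m and z of probe in the frame of disc_top between 0.004 and 0.04 m and contact force between probe and fixture below 0.01 N and (value of joint swing above 0.14 rad or value of joint swing below -0.14 rad or velocity of joint swing above 0.2 rad/s or velocity of joint swing below -0.2 rad/s)), for 9 s.
At the end, for the whole second after the job is handed in: the probe is held in the gripper, upright within 0.25 rad, its tip more than 60 mm above the level of the disc's face, touching neither fixture nor block (z of probe in the frame of disc_top above 0.06 m and angle between probe's own z axis and vertical below 0.25 rad and contact force between the fingers and probe above 2 N and contact force between probe and fixture below 0.01 N and contact force between probe and probe_block below 0.01 N); the arm keeps its last pose, push and grip.
It fails at once if the swing arm goes near its end stops (beyond 0.62 rad) (value of joint swing above 0.62 rad or value of joint swing below -0.62 rad).
It fails at once if the swing arm or fixture is struck harder than 8 N with the probe (contact force between probe and fixture above 8 N).
It fails at once if the robot itself touches the fixture (contact force between any of the fingers, the arm and fixture above 0.3 N).
It fails at once if the probe is tipped over (angle between probe's own z axis and vertical above 0.6 rad).
It fails at once if a bystander is disturbed (moved more than 20 mm) (distance of any of parts_tray, spool, screwdriver from where it was at the start of the episode above 0.02 m).
It also fails if it takes over 64 s, if anything falls off the work surface, if the arm or the gripper's body presses on something with over 40 N, if the wrist force passes 120 N, or if a joint passes its speed limit or range.

ROBOT

A 6-joint arm with a two-finger parallel gripper is mounted at the origin on the work surface. World frame = base frame: x ahead of the robot, y to its left, z up, the work surface at z = 0. Lengths are in m, angles in rad, forces in N, time in s.
With the tool pointing down it reaches from about 0.275 to 0.85 m from the base axis. Payload 19 kg.
Tool frame: the origin (TCP) lies on the centre line of the jaws, within the pads' length; the fingertips stand env.tip_extent ahead of it and the grasp point (between the pads) lies 11 mm behind it (env.tip_extent is the distance from the TCP to the fingertips, in m); z points along the fingers, y is the line along which they close (so a half turn about z gives the same grasp; the last joint's range is limited). The gripper opens to 85 mm and grips with 20 to 120 N. Pads are 22 mm wide; open, the fingers measure 114 mm over their backs; the gripper's body (76 mm by 85 mm) begins 54 mm behind the grasp point. The pads swing forward as they close: fully open they stand 13 mm farther back than shut.
Start: joints at [1.066, 0.15, 1.437, -0, 1.554, -0.134], TCP at [0.208, 0.536, 0.239] pointing down, gripper open.
Joint ranges: [-2.8, 2.8], [-0.68, 2.1], [0.12, 2.68], [-1.39, 4.53], [0.16, 2.79], [-2.81, 2.81]. Speed limits (rad/s): [1.89, 1.89, 2.22, 3.01, 3.01, 3.01].

INTERFACE

Orientations are given as a rotation vector (axis times angle).
In Python, from rig import env gives the robot as it stands.
- The arm moves only by the tool send_rows, never from a script. Its argument "increments" is text: rows parted by semicolons, each of 7 numbers parted by spaces: the shift along the tool's x, y, z as a fraction of full scale, then the turn, a rotation vector about the tool's x, y, z as a fraction of full scale, then the finger opening in mm, from 0 to 85.4. A call has 1 to 20 rows; each row shifts and turns the commanded pose from where the row before left it, along the tool's axes as they then stand; what a row does not reach is not made up. Full scale, the value 1, is 0.15 m for a shift and 120 degrees for a turn. A row lasts 1/8 s, in which the tool goes at most 62.5 mm and 10.7 degrees, less where a joint would pass 70% of its speed; a pose out of reach is approached as far as the arm can. A call with a number of a shift or a turn outside -1 to 1 is refused whole. A call with a gripper value outside its range is refused whole. The fingers move at their own pace and stop on an object; "force" is the grip in N (left out, the last holds). Time passes only in rows, so rows that do not move let the fingers close. It gives the time, the measured TCP pose, the force, the opening and the grip force at its end, in the units of the state.
- env.get_state(): the state, without advancing time (a new reading comes with each control period).
- env.read_camera(name): name is "scene" or "top" or "wrist"; returns a dict with "image" (420x560x3 uint8, red, green, blue), "fovy" (degrees; the focal length in pixels is half the picture's height over the tangent of half this angle, whatever the lens; pixels are square), "cx", "cy" (the principal point, pixels), "rvec" (rotation vector, rad) and "tvec" (3), from world to camera coordinates, as OpenCV has them; the wrist camera has in their place "mount" (4x4, takes a point from camera to tool coordinates, whose origin is the TCP and whose axes are the flange's). Camera axes: x right, y down, z forward; pixel columns grow to the right and rows downward; lengths in m; the calibration is good to about 2 mm. A picture is of the moment at which its call begins: read the wrist's pose just before it. There is no depth.
- env.close_job(): hands the job in; it is judged then, once.
The state is a dict: "time": time; "joint_positions": joint angles; "dq": joint speeds; "effort": joint torques, N m; "eef_pos": TCP position; "ee_rot": TCP orientation; "wrist_force": force on the tool from outside, world axes, zero at the start; "ft_torque": the same for the moment, N m; "opening": finger opening in m; "grip_force": force on a finger pad.
Only numpy, scipy, OpenCV 4.12 (cv2) and the standard library are available. Lean on these libraries where they do the work, as an engineer would, in place of code of your own. Each camera call takes 0.05 s, during which the arm holds its last target. There are 200 camera calls.

## Working session

There is one attempt and no reset: what is moved stays moved. The work goes in short steps, Python scripts to look and compute and a tool call to move; the robot and the scene stay as the last step left them, time stands still between calls to the robot, and variables do not carry over. Pictures are saved under pics/ and viewed, at most 10 in all, crops included, and the job is handed in when it is done.

Besides the shell and the picture viewer there is one more tool, called by a JSON object that holds its "fn" and its "kwargs", one argument or row to a line. send_rows: Moves the arm, as the interface text tells. Its arguments: {"type":"object","properties":{"increments":{"type":"string"},"force":{"type":"number"}},"required":["increments"]}

```bash
ls; mkdir -p pics
python3 - <<'E'
from rig import env
import cv2,numpy as np,pickle
print(env.get_state(), env.tip_extent)
for n in("scene","top"):
    r=env.read_camera(n); cv2.imwrite(f"pics/{n}0.png",r["image"][:,:,::-1]); pickle.dump(r,open(f"{n}0.pkl","wb"))
    print(n,{k:v for k,v in r.items() if k!="image"})
E
```

```text
pics
{'time': 0.0, 'joint_positions': array([ 1.06599857e+00,  1.50971828e-01,  1.43801157e+00, -1.41184832e-05,
        1.55380378e+00, -1.33975847e-01]), 'dq': array([ 2.60447791e-05, -3.31248072e-04,  2.13799695e-04, -1.00498837e-03,
        2.08149618e-04, -4.85877015e-04]), 'effort': array([ 2.18787842e-03, -7.13064265e+01, -5.70855331e+01,  2.05427568e-04,
        9.24924418e-03,  1.07588037e-04]), 'eef_pos': array([0.20826513, 0.53570711, 0.23869321]), 'ee_rot': array([-5.79086905e-01, -3.08739167e+00,  1.78822662e-03]), 'wrist_force': array([ 0.48841064, -0.00822707,  0.7436722 ]), 'ft_torque': array([-0.00257681,  0.01209865,  0.02092887]), 'grip_force': 0.0, 'opening': 0.08580906366886444} 0.008
scene {'fovy': 49.925253674050886, 'cx': 279.1047234775928, 'cy': 203.2591017871436, 'rvec': array([ 0.67747355,  2.48580163, -1.32558772]), 'tvec': array([ 0.50946691, -0.09965814,  1.57165745])}
top {'fovy': 45.683991938068885, 'cx': 276.9845083677773, 'cy': 201.17747820244168, 'rvec': array([ 2.18821059, -2.17127667,  0.09068844]), 'tvec': array([0.02385826, 0.6170878 , 1.18997869])}
```

View pics/scene0.png

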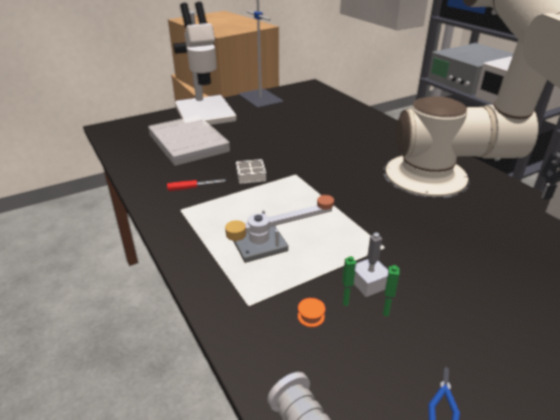

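View pics/top0.png

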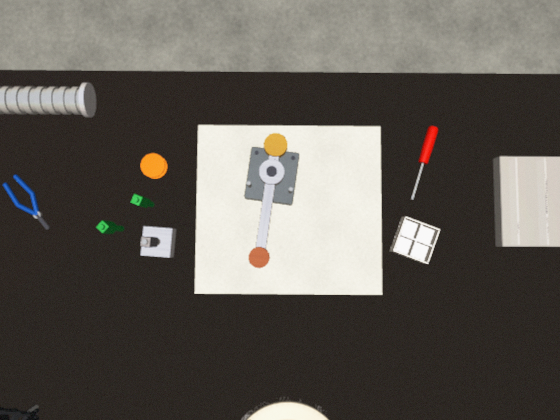

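The scene view shows the fixture (disc at (326,201), hub at (259,222)), the grey probe in its block at (375,240)–(372,280), and two green decoys. In the top view the disc is at (259,257), the hub at (271,171), the block at (157,242) with the probe top near (147,242), and the greens at (137,200) and (103,227). The tray and screwdriver are on the far side, and the spool is at (154,166).

```bash
cat > h.py <<'E'
import cv2,numpy as np,pickle
from scipy.spatial.transform import Rotation as R
def cam(r,T=None):
    f=r["image"].shape[0]/2/np.tan(np.radians(r["fovy"])/2)
    K=np.array([[f,0,r["cx"]],[0,f,r["cy"]],[0,0,1]])
    if T is None:
        M=R.from_rotvec(r["rvec"]).as_matrix(); t=np.array(r["tvec"])
    else:  # T = (eef_pos, ee_rot)
        W=np.eye(4);W[:3,:3]=R.from_rotvec(T[1]).as_matrix();W[:3,3]=T[0]
        C=np.linalg.inv(W@np.array(r["mount"])); M=C[:3,:3];t=C[:3,3]
    return K,M,t
def ray(c,p):
    K,M,t=c; d=M.T@np.linalg.solve(K,[p[0],p[1],1]); return -M.T@t,d/np.linalg.norm(d)
def plane(c,p,z):
    o,d=ray(c,p); return o+d*(z-o[2])/d[2]
def tri(c1,p1,c2,p2):
    o1,d1=ray(c1,p1);o2,d2=ray(c2,p2)
    s=np.linalg.lstsq(np.c_[d1,-d2],o2-o1,rcond=None)[0]
    a,b=o1+s[0]*d1,o2+s[1]*d2; return (a+b)/2,np.linalg.norm(a-b)
def proj(c,X):
    K,M,t=c; q=K@(M@np.array(X)+t); return q[:2]/q[2]
def blobs(img,lo,hi,amin=30):
    m=cv2.inRange(cv2.cvtColor(img,cv2.COLOR_RGB2HSV),np.array(lo),np.array(hi))
    n,l,s,c=cv2.connectedComponentsWithStats(m)
    return [(c[i].round(1),s[i].tolist()) for i in range(1,n) if s[i,4]>amin],l
E
python3 - <<'E'
from h import *
S=pickle.load(open("scene0.pkl","rb"));T=pickle.load(open("top0.pkl","rb"))
cs,ct=cam(S),cam(T)
for n,r in(("s",S),("t",T)):
    for nm,lo,hi in(("copper",(3,90,60),(10,220,255)),("brass",(13,100,60),(24,255,255)),("green",(50,100,30),(80,255,255)),("orange",(5,221,100),(13,255,255))):
        print(n,nm,blobs(r["image"],lo,hi,15)[0])
a=S["image"][225:325,335:410];b=T["image"][190:265,90:190]
a=cv2.resize(a,None,fx=5,fy=5,interpolation=2);b=cv2.resize(b,None,fx=4,fy=4,interpolation=2)
o=np.zeros((500,800,3),np.uint8);o[:,:375]=a;o[:300,385:785]=b;cv2.imwrite("pics/c1.png",o[:,:,::-1])
print(proj(ct,[0.208,0.536,0.239]), plane(ct,(157,242),.045), plane(ct,(259,257),.1),plane(ct,(271.5,171),.096))
E
```

```text
s copper [(array([123.3, 226.4]), [107, 179, 30, 85, 608]), (array([325.8, 200.9]), [318, 194, 17, 15, 207]), (array([311.2, 314.7]), [297, 297, 30, 31, 337])]
s brass [(array([233.2,  54.4]), [203, 12, 55, 85, 3513]), (array([197. ,  19.2]), [196, 16, 4, 7, 21]), (array([177. ,  29.8]), [169, 18, 16, 26, 330]), (array([269.1,  54.9]), [260, 22, 18, 66, 1036]), (array([182.4,  76.9]), [173, 51, 22, 48, 728]), (array([235.4, 229.9]), [226, 221, 20, 20, 311])]
s green [(array([348.6, 271.9]), [343, 257, 13, 30, 264]), (array([392.1, 280.2]), [385, 265, 15, 32, 304]), (array([346.1, 296.1]), [344, 288, 6, 17, 77]), (array([386.9, 306.6]), [384, 299, 7, 17, 84])]
s orange []
t copper [(array([258.6, 256.9]), [249, 247, 20, 21, 325])]
t brass [(array([275.2, 144.6]), [264, 133, 23, 24, 436]), (array([153.3, 165.5]), [140, 152, 28, 27, 585])]
t green [(array([141. , 200.9]), [130, 193, 25, 15, 225]), (array([108.2, 227. ]), [95, 220, 29, 14, 275])]
t orange []
[ 14.36215459 399.8366006 ] [0.51548094 0.31365981 0.045     ] [0.48345255 0.06847351 0.1       ] [0.68082074 0.04188122 0.096     ]
```

View pics/c1.png

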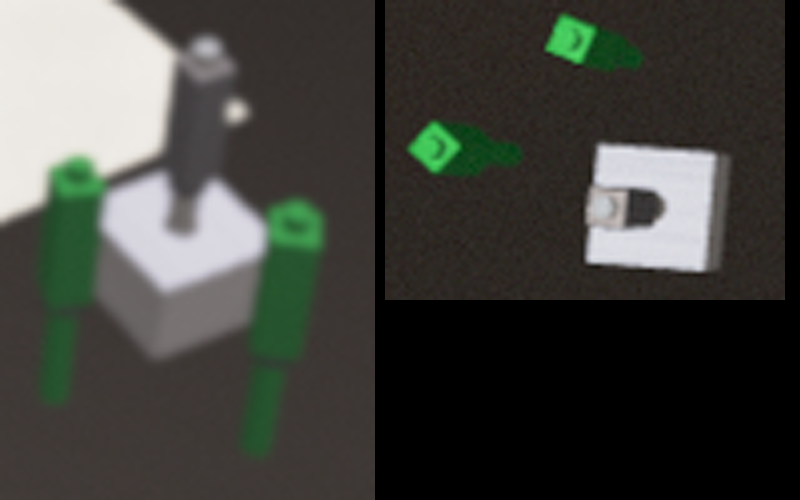

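The crop shows the grey probe upright in the block between the greens: handle top near scene (376,238) and top (145.6,241.7). The block's top corners are in the top view at (143,225.8), (173,228), (170.5,257.8) and (140,255.5).

Run:
```python
from h import *
S=pickle.load(open("scene0.pkl","rb"));T=pickle.load(open("top0.pkl","rb"))
cs,ct=cam(S),cam(T)
C=[(143,225.75),(173,228),(170.5,257.75),(140,255.5)]
P=[plane(ct,c,.045) for c in C]
for c,p in zip(C,P): print(c,p.round(4),proj(cs,p).round(1))
print("centre",np.mean(P,0),"sides",[np.linalg.norm(P[i]-P[i-1]).round(4) for i in range(4)])
e=P[0]-P[3]; print("yaw of edge",np.degrees(np.arctan2(e[1],e[0])), [np.degrees(np.arctan2(*(P[a]-P[b])[1::-1])) for a,b in((1,2),(0,1),(3,2))])
print("handle",tri(cs,(376,238),ct,(145.6,241.7)), plane(ct,(145.6,241.7),.146))
for s,t in(((367,283.4),C[0]),((355,269.4),C[1]),((388.6,272.6),C[3])): print("corner",tri(cs,s,ct,t))
print("greens",plane(ct,(136.8,199.5),.144),plane(ct,(102.3,226.7),.144))
d,l=blobs(T["image"],(3,90,60),(10,220,255)); 
print("disc",tri(cs,(326,197.5),ct,(258.6,256.9)),plane(ct,(258.6,256.9),.1))
print("hub",plane(ct,(271.5,171),.096)); print("cw",plane(ct,(275.2,144.6),.085))
```

```text
(143, 225.75) [0.5539 0.3481 0.045 ] [367.  282.8]
(173, 228) [0.5491 0.2764 0.045 ] [349.9 264.5]
(170.5, 257.75) [0.4784 0.2806 0.045 ] [373. 256.]
(140, 255.5) [0.4832 0.3532 0.045 ] [391.2 273.5]
centre [0.51615423 0.31456879 0.045     ] sides [np.float64(0.0709), np.float64(0.0719), np.float64(0.0708), np.float64(0.0727)]
yaw of edge -4.062293929170089 [np.float64(-3.3880597603033302), np.float64(86.16400041712922), np.float64(86.25046997215476)]
handle (array([0.51520851, 0.3161967 , 0.14195162]), np.float64(0.0022025511365388996)) [0.51606416 0.31441742 0.146     ]
corner (array([0.55398125, 0.34856673, 0.04330415]), np.float64(9.815074400794142e-05))
corner (array([0.54458048, 0.28298015, 0.03192099]), np.float64(0.01234936283424149))
corner (array([0.48553529, 0.35059292, 0.04729326]), np.float64(0.0058696077612501165))
greens [0.60838932 0.33700323 0.144     ] [0.54805158 0.41065446 0.144     ]
disc (array([0.48207499, 0.0704527 , 0.10543678]), np.float64(0.004319078063138896)) [0.48367092 0.06938253 0.1       ]
hub [0.68082074 0.04188122 0.096     ]
cw [0.74475853 0.03388321 0.085     ]
```

{"fn": "send_rows", "kwargs": {
  "increments": "0 0 0 0 0 -0.0725 55; 0 0 0 0 0 -0.0725 55; -0.239 -0.148 0 0 0 0 55; -0.239 -0.148 0 0 0 0 55; -0.239 -0.148 0 0 0 0 55; -0.239 -0.148 0 0 0 0 55; -0.239 -0.148 0 0 0 0 55; -0.239 -0.148 0 0 0 0 55; -0.239 -0.148 0 0 0 0 55; -0.239 -0.148 0 0 0 0 55; -0.239 -0.148 0 0 0 0 55; 0 0 0 0 0 0 55",
  "force": 60
}}

```text
time: 1.6
eef_pos: [0.5186, 0.3131, 0.2384]
ee_rot: [-0.11, -3.139, 0.002]
wrist_force: [-1.0, -0.3, -0.8]
opening: 0.0554
grip_force: 0.0
```

Run:
```python
from rig import env
from h import *
s=env.get_state();r=env.read_camera("wrist");T=(s["eef_pos"],s["ee_rot"])
pickle.dump((r,T),open("w1.pkl","wb"));cv2.imwrite("pics/w1.png",r["image"][:,:,::-1])
c=cam(r,T);M=R.from_rotvec(T[1]).as_matrix()
print(s["time"],T,s["opening"]);print(M.round(4),s["dq"].round(3))
print("expect probe top",proj(c,[.516,.3145,.146]),"block corners",[proj(c,p).round(0) for p in([.554,.348,.045],[.483,.353,.045],[.549,.2764,.045],[.478,.2806,.045])])
```

```text
1.6 (array([0.51860275, 0.31307951, 0.23838451]), array([-1.09900448e-01, -3.13869671e+00,  1.57941691e-03])) 0.05536212632456843
[[-9.976e-01  6.990e-02 -1.000e-03]
 [ 6.990e-02  9.976e-01 -1.000e-03]
 [ 9.000e-04 -1.000e-03 -1.000e+00]] [ 0.047 -0.022  0.022  0.017  0.005  0.034]
expect probe top [281.74079794 210.90705199] block corners [array([312., 214.]), array([314., 153.]), array([251., 214.]), array([249., 153.])]
```

View pics/w1.png

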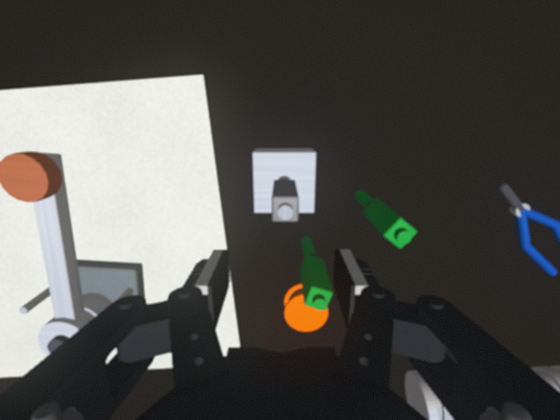

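The wrist view shows the block at (252–316,150–214) and the probe's handle top at (285,208). That is about 3 px from the prediction, a 2–3 mm offset. I'll move closer and measure again once the arm has settled.

{"fn": "send_rows", "kwargs": {
  "increments": "0 0 0.2 0 0 0 55; 0 0 0.2 0 0 0 55; 0 0 0 0 0 0 55; 0 0 0 0 0 0 55; 0 0 0 0 0 0 55"
}}

```text
time: 2.28
eef_pos: [0.5172, 0.3153, 0.1808]
ee_rot: [0.105, 3.138, 0.001]
wrist_force: [0.9, 0.9, 0.5]
opening: 0.0548
grip_force: 0.0
```

Run:
```python
from rig import env
from h import *
s=env.get_state();r=env.read_camera("wrist");T=(s["eef_pos"],s["ee_rot"])
pickle.dump((r,T),open("w2.pkl","wb"))
c=cam(r,T);print(s["time"],T,s["dq"].round(3))
p=proj(c,[.515,.316,.146]).astype(int);print(p)
a=r["image"][max(p[1]-80,0):p[1]+70,p[0]-100:p[0]+100];print(max(p[1]-80,0),p[0]-100)
cv2.imwrite("pics/w2.png",cv2.resize(a,None,fx=4,fy=4,interpolation=2)[:,:,::-1])
```

```text
2.275 (array([0.51715895, 0.31530995, 0.18076485]), array([1.04807340e-01, 3.13811658e+00, 1.24449520e-03])) [-0.005  0.003  0.005 -0.001 -0.004 -0.   ]
[280 239]
159 180
```

View pics/w2.png

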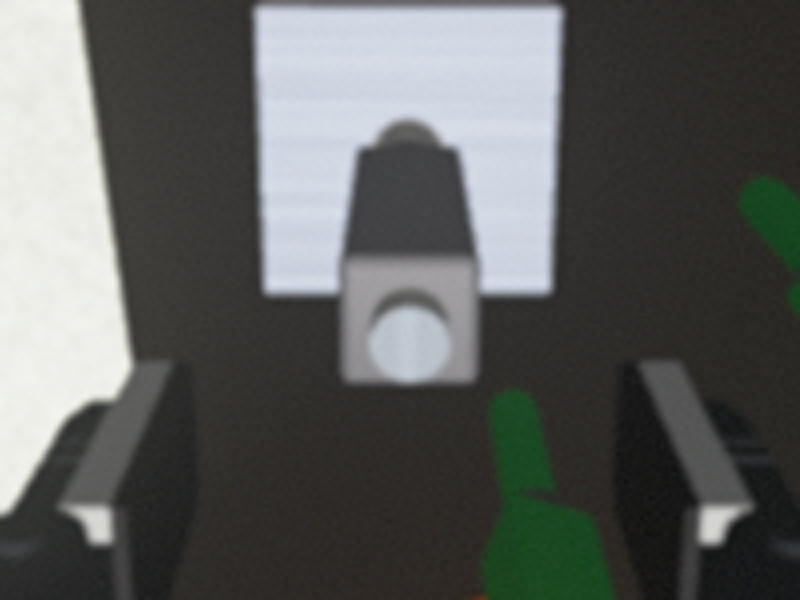

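The handle top is at crop (340–479, 257–383), centred between the pads and square with them. Remaining offset is about 2 mm in x. I'll descend and grip.

{"fn": "send_rows", "kwargs": {
  "increments": "0.013 0.003 0.13 0 0 0 55; 0 0 0.13 0 0 0 55; 0 0 0.13 0 0 0 55; 0 0 0.11 0 0 0 55; 0 0 0 0 0 0 55; 0 0 0 0 0 0 10; 0 0 0 0 0 0 10; 0 0 0 0 0 0 10; 0 0 0 0 0 0 10; 0 0 0 0 0 0 10; 0 0 0 0 0 0 10",
  "force": 60
}}

```text
time: 3.7
eef_pos: [0.5153, 0.3157, 0.1052]
ee_rot: [0.105, 3.139, 0.001]
wrist_force: [-0.9, -0.0, 6.4]
opening: 0.0213
grip_force: 58.8
```

{"fn": "send_rows", "kwargs": {
  "increments": "0 0 -0.1 0 0 0 10; 0 0 -0.2 0 0 0 10; 0 0 -0.2 0 0 0 10; 0 0 -0.2 0 0 0 10; 0 0 -0.2 0 0 0 10; 0 0 0 0 0 0 10; 0 0 0 0 0 0 10"
}}

```text
time: 4.58
eef_pos: [0.5147, 0.3154, 0.239]
ee_rot: [-0.105, -3.139, 0.001]
wrist_force: [0.4, -0.9, -1.8]
opening: 0.0209
grip_force: 58.8
```

Run:
```python
from rig import env
from h import *
s=env.get_state();M=R.from_rotvec(s["ee_rot"]).as_matrix();print(s["time"],s["eef_pos"],M.round(4),s["opening"],s["grip_force"],s["wrist_force"])
r=env.read_camera("scene");c=cam(r);q=s["eef_pos"]
print("exp tip px",proj(c,q-[0,0,.095]),"handle top",proj(c,q+[0,0,.041]))
t=env.read_camera("top");ct=cam(t)
p=proj(c,q-[0,0,.06]).astype(int);a=cv2.resize(r["image"][p[1]-50:p[1]+50,p[0]-60:p[0]+60],None,fx=5,fy=5,interpolation=2);print("org",p-[60,50])
cv2.imwrite("pics/s2.png",a[:,:,::-1])
for n,k,cc in(("s",r,c),("t",t,ct)):
  for nm,lo,hi in(("copper",(3,90,60),(10,220,255)),("brass",(13,100,60),(24,255,255))): print(n,nm,[b for b in blobs(k["image"],lo,hi,100)[0]])
```

```text
4.575 [0.51473992 0.31537627 0.23897211] [[-9.977e-01  6.710e-02 -5.000e-04]
 [ 6.710e-02  9.977e-01 -3.000e-04]
 [ 5.000e-04 -4.000e-04 -1.000e+00]] 0.020905215009700193 58.77028226852417 [ 0.42731049 -0.93484945 -1.75742308]
exp tip px [375.54103829 237.0853365 ] handle top [382.8382479  187.45521721]
org [317 175]
s copper [(array([123.2, 226.4]), [107, 179, 30, 85, 604]), (array([325.8, 200.9]), [318, 194, 17, 15, 207]), (array([311.1, 314.9]), [297, 297, 30, 31, 342])]
s brass [(array([233.2,  54.4]), [203, 12, 55, 85, 3515]), (array([177.1,  29.8]), [169, 18, 16, 26, 328]), (array([269.1,  54.9]), [260, 22, 18, 66, 1035]), (array([182.3,  76.9]), [173, 51, 22, 48, 730]), (array([235.3, 229.9]), [226, 221, 19, 20, 310])]
t copper [(array([258.7, 256.9]), [249, 247, 20, 21, 323])]
t brass [(array([275.2, 144.6]), [264, 133, 23, 24, 435]), (array([153.3, 165.4]), [140, 152, 28, 27, 586])]
```

View pics/s2.png

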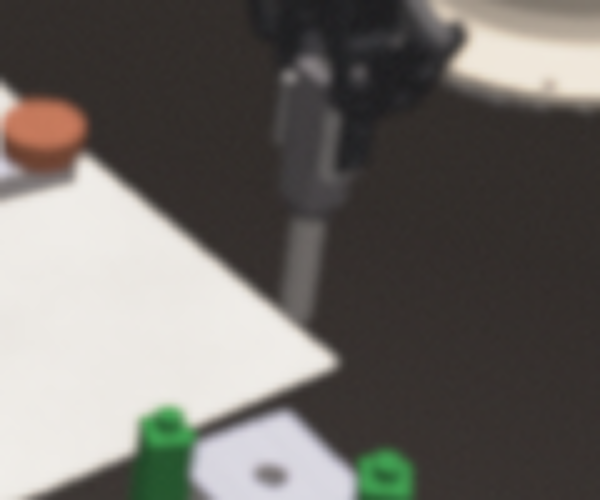

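The picture shows the probe held upright with its tip at scene (376,239), as expected, so the TCP→tip offset of 95 mm holds. Next I go beside the bar and down.

{"fn": "send_rows", "kwargs": {
  "increments": "-0.034 -0.221 0 0 0 0 10; -0.034 -0.221 0 0 0 0 10; -0.034 -0.221 0 0 0 0 10; -0.034 -0.221 0 0 0 0 10; -0.034 -0.221 0 0 0 0 10; -0.034 -0.221 0 0 0 0 10; 0 0 0 0 0 0 10; 0 0 0.209 0 0 0 10; 0 0 0.209 0 0 0 10; 0 0 0.209 0 0 0 10; 0 0 0 0 0 0 10; 0 0 0 0 0 0 10"
}}

```text
time: 6.18
eef_pos: [0.5325, 0.1153, 0.1463]
ee_rot: [0.105, 3.139, 0.0]
wrist_force: [-1.2, -0.1, -1.4]
opening: 0.0214
grip_force: 59.1
```

```bash
cat > ang.py <<'E'
from rig import env
from h import *
def ang(n=1):
    "time and swing angle from brass (y about pivot) and disc in the top view"
    s=env.get_state(); r=env.read_camera("top"); c=cam(r); P=np.array([.6808,.0419])
    out=[s["time"]]
    b=[x for x in blobs(r["image"],(13,100,60),(24,255,255),100)[0] if 240<x[0][0]<310 and x[0][1]<200]
    d=[x for x in blobs(r["image"],(3,90,60),(10,220,255),60)[0] if 180<x[0][0]<330 and x[0][1]>200]
    for q,z,sg in((b,.085,1),(d,.1,-1)):
        if q:
            v=(plane(c,q[0][0],z)[:2]-P)*sg; out+=[np.arctan2(v[1],v[0]),q[0][1][4]]
        else: out+=[np.nan,0]
    return out,s
E
python3 - <<'E'
from ang import *
o,s=ang();print(o,s["eef_pos"],s["wrist_force"],s["grip_force"])
E
```

```text
[6.175, np.float64(-0.12469327875850554), 435, nan, 0] [0.53251695 0.11531205 0.14632972] [-1.21488304 -0.14259922 -1.39291835] 59.07234191894531
```

{"fn": "send_rows", "kwargs": {
  "increments": "0 -0.04 0 0 0 0 10; 0 -0.04 0 0 0 0 10; 0 -0.04 0 0 0 0 10; 0 -0.033 0 0 0 0 10; 0 -0.02 0 0 0 0 10; 0 -0.017 0 0 0 0 10; 0 -0.017 0 0 0 0 10; 0 -0.017 0 0 0 0 10; 0 -0.017 0 0 0 0 10; 0 -0.017 0 0 0 0 10; 0 -0.017 0 0 0 0 10; 0 -0.017 0 0 0 0 10; 0 -0.017 0 0 0 0 10; 0 -0.023 0 0 0 0 10; 0 -0.03 0 0 0 0 10; 0 -0.033 0 0 0 0 10; 0 -0.033 0 0 0 0 10; 0 -0.033 0 0 0 0 10; 0 -0.033 0 0 0 0 10; 0 -0.027 0 0 0 0 10"
}}

```text
time: 8.72
eef_pos: [0.5269, 0.0366, 0.1452]
ee_rot: [-0.106, -3.14, 0.0]
wrist_force: [1.1, 0.9, -2.2]
opening: 0.0211
grip_force: 59.2
```

Run:
```python
from ang import *
o,s=ang();print(o,o[1]+.1247,s["eef_pos"],s["wrist_force"],s["grip_force"])
```

```text
[8.725, np.float64(0.1732817830945446), 434, nan, 0] 0.2979817830945446 [0.52689239 0.0366362  0.14524946] [ 1.12778829  0.87801098 -2.2238398 ] 59.15418863296509
```

{"fn": "send_rows", "kwargs": {
  "increments": "0 -0.023 0 0 0 0 10; 0 -0.017 0 0 0 0 10; 0 -0.013 0 0 0 0 10; 0 -0.01 0 0 0 0 10; 0 -0.007 0 0 0 0 10; 0 0 0 0 0 0 10; 0 0 0 0 0 0 10; 0 0.17 0 0 0 0 10; 0 0.2 -0.27 0 0 0 10; 0 0 -0.4 0 0 0 10; 0.104 -0.032 -0.1 0 0 0 10; 0.104 -0.032 -0.1 0 0 0 10; 0.104 -0.032 -0.1 0 0 0 10; 0 0 0 0 0 0 10; 0 0 0 0 0 0 10"
}}

```text
time: 10.65
eef_pos: [0.4824, 0.0707, 0.2903]
ee_rot: [-0.106, -3.139, 0.0]
wrist_force: [0.3, -0.1, -1.9]
opening: 0.0213
grip_force: 59.3
```

```bash
cat > fit.py <<'E'
import json,os,sys
from ang import *
from scipy.optimize import least_squares
D=json.load(open("d.json")) if os.path.exists("d.json") else []
for _ in range(int(sys.argv[1])):
    o,s=ang(); D.append([o[0],o[1]+.1247])
json.dump(D,open("d.json","w"));d=np.array(D);d=d[~np.isnan(d[:,1])]
f=lambda p,t:p[0]*np.exp(-(t-10)/40)*np.cos(p[1]*(t-10)+p[2])+p[3]
r=min((least_squares(lambda p:f(p,d[:,0])-d[:,1],[.37,w,ph,0]) for w in(1.4,1.6,1.8) for ph in(-1,0,1,2)),key=lambda r:r.cost)
p=r.x;print("fit",p.round(4),"rms",np.sqrt(2*r.cost/len(d)).round(4),"period",2*np.pi/p[1],len(d))
json.dump(p.tolist(),open("p.json","w"))
s=env.get_state();print(s["time"],s["eef_pos"],s["dq"].round(3),s["grip_force"],s["opening"]);print(d[-3:].round(3).tolist())
E
python3 fit.py 24
```

```text
fit [ 0.3577  1.6047  0.4537 -0.0071] rms 0.0022 period 3.9155913799308832 24
11.85 [0.48227997 0.0706679  0.29074311] [ 0.001  0.001  0.     0.002 -0.002  0.001] 59.285529255867004 0.02096645494169545
[[11.7, -0.351], [11.75, -0.346], [11.8, -0.343]]
```

{"fn": "send_rows", "kwargs": {
  "increments": "0 0 0 0 0 0 10; 0 0 0 0 0 0 10; 0 0 0 0 0 0 10; 0 0 0 0 0 0 10; 0 0 0 0 0 0 10; 0 0 0 0 0 0 10; 0 0 0 0 0 0 10; 0 0 0 0 0 0 10"
}}

```text
time: 12.85
eef_pos: [0.4823, 0.0707, 0.2908]
ee_rot: [-0.105, -3.14, 0.0]
wrist_force: [-0.0, -0.2, -0.8]
opening: 0.0215
grip_force: 59.3
```

```bash
python3 fit.py 20
```

```text
fit [0.3655 1.5776 0.4926 0.    ] rms 0.002 period 3.982862492861425 44
13.85 [0.4822779  0.070694   0.29074546] [ 0.001 -0.001  0.001  0.002 -0.001  0.   ] 59.2853718996048 0.021202450346222586
[[13.7, 0.331], [13.75, 0.331], [13.8, 0.328]]
```

```bash
cat > plan.py <<'E'
import json,sys
from h import *
# plan.py t0 x y z zgoal ncatch : rows from commanded pose at t0
t0,x,y,z,zg=map(float,sys.argv[1:6]);nc=int(sys.argv[6]);lead=.02
p=json.load(open("p.json"));th=lambda t:p[0]*np.exp(-(t-10)/40)*np.cos(p[1]*(t-10)+p[2])+p[3]
ux=np.array([-.9977,.0671]);uy=np.array([.0671,.9977]);c=np.array([x,y,z]);out=[]
for k in range(1,21):
    a=np.radians(172.3)+th(t0+.125*k+lead);g=np.array([.680+.2*np.cos(a),.043+.2*np.sin(a),zg])
    if k<nc: g=c+(g-c)/(nc-k+1)
    d=g-c; r=np.round(np.array([ux@d[:2],uy@d[:2],-d[2]])/.15,3); out.append(r)
    c=c+.15*np.r_[r[0]*ux+r[1]*uy,-r[2]]
print("; ".join("%g %g %g 0 0 0 10"%tuple(r) for r in out));print("end",t0+2.5,c.round(4),"theta",th(t0+2.5).round(3))
E
python3 plan.py 13.85 .4823 .0707 .2907 .215 6
```

```text
-0.004 -0.065 0.084 0 0 0 10; -0.002 -0.055 0.084 0 0 0 10; -0 -0.039 0.084 0 0 0 10; 0.003 -0.015 0.084 0 0 0 10; 0.004 0.026 0.084 0 0 0 10; 0.004 0.11 0.085 0 0 0 10; -0.007 0.085 -0 0 0 0 10; -0.011 0.082 -0 0 0 0 10; -0.015 0.075 -0 0 0 0 10; -0.017 0.066 -0 0 0 0 10; -0.017 0.055 -0 0 0 0 10; -0.015 0.041 -0 0 0 0 10; -0.01 0.026 -0 0 0 0 10; -0.004 0.012 -0 0 0 0 10; 0.001 -0.004 -0 0 0 0 10; 0.008 -0.019 -0 0 0 0 10; 0.012 -0.033 -0 0 0 0 10; 0.015 -0.047 -0 0 0 0 10; 0.017 -0.058 -0 0 0 0 10; 0.016 -0.069 -0 0 0 0 10
end 16.35 [0.4873 0.0965 0.215 ] theta -0.145
```

{"fn": "send_rows", "kwargs": {
  "increments": "-0.004 -0.065 0.084 0 0 0 10; -0.002 -0.055 0.084 0 0 0 10; 0 -0.039 0.084 0 0 0 10; 0.003 -0.015 0.084 0 0 0 10; 0.004 0.026 0.084 0 0 0 10; 0.004 0.11 0.085 0 0 0 10; -0.007 0.085 0 0 0 0 10; -0.011 0.082 0 0 0 0 10; -0.015 0.075 0 0 0 0 10; -0.017 0.066 0 0 0 0 10; -0.017 0.055 0 0 0 0 10; -0.015 0.041 0 0 0 0 10; -0.01 0.026 0 0 0 0 10; -0.004 0.012 0 0 0 0 10; 0.001 -0.004 0 0 0 0 10; 0.008 -0.019 0 0 0 0 10; 0.012 -0.033 0 0 0 0 10; 0.015 -0.047 0 0 0 0 10; 0.017 -0.058 0 0 0 0 10; 0.016 -0.069 0 0 0 0 10"
}}

```text
time: 16.35
eef_pos: [0.487, 0.0958, 0.215]
ee_rot: [-0.105, -3.14, 0.0]
wrist_force: [0.6, 0.2, -0.8]
opening: 0.0213
grip_force: 59.3
```

```bash
python3 fit.py 1
python3 - <<'E'
from rig import env
from h import *
s=env.get_state();r=env.read_camera("scene");c=cam(r);q=s["eef_pos"];p=proj(c,q-[0,0,.095]).astype(int)
print(s["time"],q,p,proj(c,q-[0,0,.095]))
cv2.imwrite("pics/s3.png",cv2.resize(r["image"][p[1]-50:p[1]+50,p[0]-60:p[0]+60],None,fx=5,fy=5,interpolation=2)[:,:,::-1])
E
cat p.json
```

```text
fit [ 0.3654  1.5779  0.4921 -0.    ] rms 0.0019 period 3.981920742949276 45
16.4 [0.48684022 0.09488954 0.21506835] [ 0.019  0.009 -0.009  0.003  0.     0.034] 59.28396821022034 0.0212287987030667
[[13.75, 0.331], [13.8, 0.328], [16.35, -0.145]]
16.4 [0.48684022 0.09488954 0.21506835] [329 197] [329.25814364 197.7066061 ]
[0.36542957363761774, 1.5779282694928378, 0.49206952417393995, -9.103373607124151e-06]
```

View pics/s3.png

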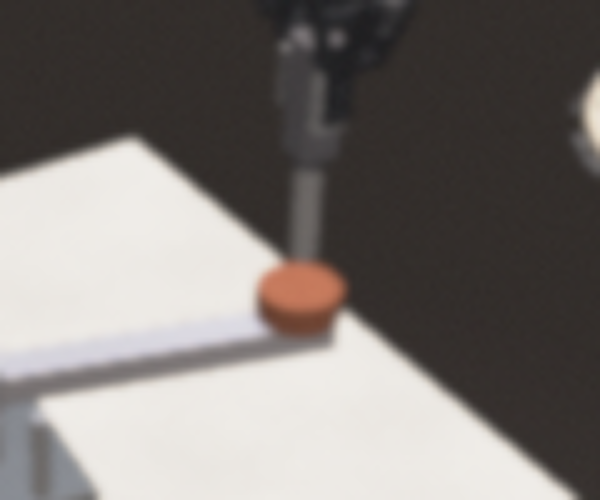

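Tip at crop (305,262) stands about 20 mm over the disc face, centred at (302,290). Tracking is right, so I continue.

```bash
python3 plan.py 16.45 .4868 .0945 .215 .215 2
```

```text
0.009 -0.063 -0 0 0 0 10; 0.015 -0.145 -0 0 0 0 10; 0.001 -0.079 -0 0 0 0 10; -0.004 -0.074 -0 0 0 0 10; -0.007 -0.065 -0 0 0 0 10; -0.008 -0.055 -0 0 0 0 10; -0.008 -0.043 -0 0 0 0 10; -0.006 -0.028 -0 0 0 0 10; -0.003 -0.013 -0 0 0 0 10; 0 0.002 -0 0 0 0 10; 0.004 0.017 -0 0 0 0 10; 0.007 0.031 -0 0 0 0 10; 0.008 0.045 -0 0 0 0 10; 0.008 0.056 -0 0 0 0 10; 0.006 0.066 -0 0 0 0 10; 0.003 0.073 -0 0 0 0 10; -0.001 0.076 -0 0 0 0 10; -0.006 0.077 -0 0 0 0 10; -0.009 0.074 -0 0 0 0 10; -0.013 0.069 -0 0 0 0 10
end 18.95 [0.4876 0.0976 0.215 ] theta -0.134
```

{"fn": "send_rows", "kwargs": {
  "increments": "0.012 -0.11 0 0 0 0 10; 0.012 -0.098 0 0 0 0 10; 0.001 -0.079 0 0 0 0 10; -0.004 -0.074 0 0 0 0 10; -0.007 -0.065 0 0 0 0 10; -0.008 -0.055 0 0 0 0 10; -0.008 -0.043 0 0 0 0 10; -0.006 -0.028 0 0 0 0 10; -0.003 -0.013 0 0 0 0 10; 0 0.002 0 0 0 0 10; 0.004 0.017 0 0 0 0 10; 0.007 0.031 0 0 0 0 10; 0.008 0.045 0 0 0 0 10; 0.008 0.056 0 0 0 0 10; 0.006 0.066 0 0 0 0 10; 0.003 0.073 0 0 0 0 10; -0.001 0.076 0 0 0 0 10; -0.006 0.077 0 0 0 0 10; -0.009 0.074 0 0 0 0 10; -0.013 0.069 0 0 0 0 10"
}}

```text
time: 18.95
eef_pos: [0.4883, 0.1004, 0.215]
ee_rot: [-0.105, -3.14, 0.0]
wrist_force: [0.5, 0.2, -1.3]
opening: 0.0211
grip_force: 59.3
```

```bash
python3 fit.py 1; python3 plan.py 19.0 .4876 .0976 .215 .215 1
```

```text
fit [ 3.6540e-01  1.5791e+00  4.9000e-01 -3.0000e-04] rms 0.0019 period 3.9790845982448637 46
19.0 [0.48849605 0.10114549 0.21493401] [-0.023 -0.009  0.008 -0.003  0.    -0.035] 59.28748548030853 0.02157689311297499
[[13.8, 0.328], [16.35, -0.145], [18.95, -0.138]]
-0.021 0.085 -0 0 0 0 10; -0.013 0.045 -0 0 0 0 10; -0.011 0.032 -0 0 0 0 10; -0.007 0.019 -0 0 0 0 10; -0.002 0.005 -0 0 0 0 10; 0.003 -0.009 -0 0 0 0 10; 0.008 -0.023 -0 0 0 0 10; 0.012 -0.035 -0 0 0 0 10; 0.014 -0.047 -0 0 0 0 10; 0.014 -0.057 -0 0 0 0 10; 0.013 -0.066 -0 0 0 0 10; 0.01 -0.07 -0 0 0 0 10; 0.007 -0.074 -0 0 0 0 10; 0.002 -0.072 -0 0 0 0 10; -0.001 -0.07 -0 0 0 0 10; -0.004 -0.063 -0 0 0 0 10; -0.007 -0.054 -0 0 0 0 10; -0.006 -0.043 -0 0 0 0 10; -0.006 -0.031 -0 0 0 0 10; -0.003 -0.017 -0 0 0 0 10
end 21.5 [0.4818 0.0161 0.215 ] theta 0.268
```

{"fn": "send_rows", "kwargs": {
  "increments": "-0.017 0.059 0 0 0 0 10; -0.013 0.045 0 0 0 0 10; -0.011 0.032 0 0 0 0 10; -0.007 0.019 0 0 0 0 10; -0.002 0.005 0 0 0 0 10; 0.003 -0.009 0 0 0 0 10; 0.008 -0.023 0 0 0 0 10; 0.012 -0.035 0 0 0 0 10; 0.014 -0.047 0 0 0 0 10; 0.014 -0.057 0 0 0 0 10; 0.013 -0.066 0 0 0 0 10; 0.01 -0.07 0 0 0 0 10; 0.007 -0.074 0 0 0 0 10; 0.002 -0.072 0 0 0 0 10; -0.001 -0.07 0 0 0 0 10; -0.004 -0.063 0 0 0 0 10; -0.007 -0.054 0 0 0 0 10; -0.006 -0.043 0 0 0 0 10; -0.006 -0.031 0 0 0 0 10; -0.003 -0.017 0 0 0 0 10"
}}

```text
time: 21.5
eef_pos: [0.4816, 0.014, 0.215]
ee_rot: [-0.106, -3.14, 0.0]
wrist_force: [-0.7, 0.6, -1.3]
opening: 0.0213
grip_force: 59.3
```

```bash
python3 fit.py 1; python3 plan.py 21.55 .4818 .0161 .215 .215 1
```

```text
fit [ 3.6540e-01  1.5791e+00  4.8990e-01 -3.0000e-04] rms 0.0019 period 3.979018234017905 47
21.55 [0.48156192 0.01387251 0.21500043] [ 0.007 -0.001 -0.    -0.001 -0.001  0.01 ] 59.28515553474426 0.021788039353694624
[[16.35, -0.145], [18.95, -0.138], [21.5, 0.269]]
-0.001 -0.002 -0 0 0 0 10; 0.004 0.015 -0 0 0 0 10; 0.005 0.029 -0 0 0 0 10; 0.006 0.041 -0 0 0 0 10; 0.006 0.051 -0 0 0 0 10; 0.005 0.059 -0 0 0 0 10; 0.002 0.066 -0 0 0 0 10; -0.001 0.07 -0 0 0 0 10; -0.005 0.069 -0 0 0 0 10; -0.009 0.068 -0 0 0 0 10; -0.011 0.062 -0 0 0 0 10; -0.012 0.055 -0 0 0 0 10; -0.012 0.046 -0 0 0 0 10; -0.01 0.034 -0 0 0 0 10; -0.007 0.023 -0 0 0 0 10; -0.004 0.01 -0 0 0 0 10; 0.001 -0.003 -0 0 0 0 10; 0.005 -0.015 -0 0 0 0 10; 0.009 -0.027 -0 0 0 0 10; 0.011 -0.039 -0 0 0 0 10
end 24.05 [0.4907 0.1075 0.215 ] theta -0.199
```

{"fn": "send_rows", "kwargs": {
  "increments": "-0.001 0.013 0 0 0 0 10; 0.004 0.015 0 0 0 0 10; 0.005 0.029 0 0 0 0 10; 0.006 0.041 0 0 0 0 10; 0.006 0.051 0 0 0 0 10; 0.005 0.059 0 0 0 0 10; 0.002 0.066 0 0 0 0 10; -0.001 0.07 0 0 0 0 10; -0.005 0.069 0 0 0 0 10; -0.009 0.068 0 0 0 0 10; -0.011 0.062 0 0 0 0 10; -0.012 0.055 0 0 0 0 10; -0.012 0.046 0 0 0 0 10; -0.01 0.034 0 0 0 0 10; -0.007 0.023 0 0 0 0 10; -0.004 0.01 0 0 0 0 10; 0.001 -0.003 0 0 0 0 10; 0.005 -0.015 0 0 0 0 10; 0.009 -0.027 0 0 0 0 10; 0.011 -0.039 0 0 0 0 10"
}}

```text
time: 24.05
eef_pos: [0.4903, 0.1074, 0.215]
ee_rot: [-0.105, -3.14, 0.0]
wrist_force: [-0.9, 0.2, -0.3]
opening: 0.0214
grip_force: 59.3
```

```bash
python3 fit.py 1; python3 plan.py 24.1 .4907 .1075 .215 .215 1
```

```text
fit [ 3.6570e-01  1.5778e+00  4.9200e-01 -1.0000e-04] rms 0.0021 period 3.9823557789059625 48
24.1 [0.49018987 0.10691331 0.21504729] [ 0.007  0.006 -0.007 -0.    -0.001  0.017] 59.28484082221985 0.02127474925060857
[[18.95, -0.138], [21.5, 0.269], [24.05, -0.207]]
0.016 -0.065 -0 0 0 0 10; 0.011 -0.059 -0 0 0 0 10; 0.009 -0.063 -0 0 0 0 10; 0.006 -0.067 -0 0 0 0 10; 0.003 -0.066 -0 0 0 0 10; -0 -0.063 -0 0 0 0 10; -0.003 -0.057 -0 0 0 0 10; -0.005 -0.051 -0 0 0 0 10; -0.005 -0.04 -0 0 0 0 10; -0.004 -0.03 -0 0 0 0 10; -0.003 -0.017 -0 0 0 0 10; -0.001 -0.005 -0 0 0 0 10; 0.001 0.007 -0 0 0 0 10; 0.003 0.02 -0 0 0 0 10; 0.005 0.031 -0 0 0 0 10; 0.005 0.042 -0 0 0 0 10; 0.004 0.05 -0 0 0 0 10; 0.003 0.057 -0 0 0 0 10; -0 0.062 -0 0 0 0 10; -0.003 0.063 -0 0 0 0 10
end 26.6 [0.4819 0.0704 0.215 ] theta 0.005
```

{"fn": "send_rows", "kwargs": {
  "increments": "0.016 -0.065 0 0 0 0 10; 0.011 -0.059 0 0 0 0 10; 0.009 -0.063 0 0 0 0 10; 0.006 -0.067 0 0 0 0 10; 0.003 -0.066 0 0 0 0 10; 0 -0.063 0 0 0 0 10; -0.003 -0.057 0 0 0 0 10; -0.005 -0.051 0 0 0 0 10; -0.005 -0.04 0 0 0 0 10; -0.004 -0.03 0 0 0 0 10; -0.003 -0.017 0 0 0 0 10; -0.001 -0.005 0 0 0 0 10; 0.001 0.007 0 0 0 0 10; 0.003 0.02 0 0 0 0 10; 0 0 -0.18 0 0 0 10; 0 0 -0.18 0 0 0 10; 0 0 -0.18 0 0 0 10; 0 0 0 0 0 0 10; 0 0 0 0 0 0 10; 0 0 0 0 0 0 10"
}}

```text
time: 26.6
eef_pos: [0.4804, 0.025, 0.295]
ee_rot: [-0.105, -3.138, -0.0]
wrist_force: [-0.1, -0.4, -1.5]
opening: 0.0213
grip_force: 59.3
```

```bash
python3 fit.py 1
python3 - <<'E'
from rig import env
from h import *
s=env.get_state();r=env.read_camera("scene");c=cam(r);q=s["eef_pos"];p=proj(c,q-[0,0,.13]).astype(int)
print(s["time"],q,proj(c,q-[0,0,.095]),p-[60,50])
cv2.imwrite("pics/s4.png",cv2.resize(r["image"][p[1]-50:p[1]+50,p[0]-60:p[0]+60],None,fx=5,fy=5,interpolation=2)[:,:,::-1])
E
```

```text
fit [ 3.657e-01  1.578e+00  4.916e-01 -2.000e-04] rms 0.0021 period 3.9818412462584445 49
26.65 [0.48049186 0.02500805 0.2951664 ] [-0.001  0.    -0.004  0.     0.003 -0.   ] 59.2865252494812 0.021163185992608486
[[21.5, 0.269], [24.05, -0.207], [26.6, 0.004]]
26.65 [0.48049186 0.02500805 0.2951664 ] [317.97612101 160.73705021] [257 121]
```

View pics/s4.png

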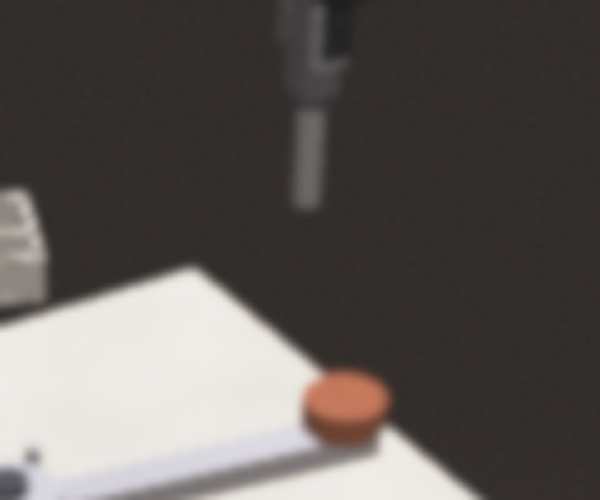

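The probe is upright in the gripper, its tip at crop (307,210), well above the disc at (346,400). Handing in.

```bash
python3 -c "
from rig import env
print(env.close_job())"
```

```text
the job is handed in; nothing more can be done
None
```

The job is handed in, with no verdict returned: I pushed the swing arm about 0.37 rad aside and let it go, tracked the disc with the tip about 20 mm above it for about 11 s, and finished holding the probe upright with its tip about 100 mm above the disc.

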